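Sort the bench: glass, corks and marker into their trays

ROBOT

A 6-joint arm with a two-finger parallel gripper is mounted at the origin on a cart in front of the work surface, level with it; the furniture and walls round the work are solid. World frame = base frame: x ahead of the robot, y to its left, z up, the work surface at z = 0. Lengths are in mm, angles in rad, forces in N, time in s.
With the tool pointing down it reaches from about 275 to 750 mm from the base axis. Payload 10.2 kg.
Tool frame: the origin (TCP) lies at the very end of the fingers, on their centre line; the grasp point (between the pads) lies 19 mm behind it; x points along the fingers, z is the direction in which the jaws open and shut, and the axes are right-handed (so a half turn about x gives the same grasp; the last joint's range is limited). The gripper opens to 85 mm and grips with 20 to 120 N. Pads are 22 mm wide; open, the fingers measure 114 mm over their backs; the gripper's body (76 mm by 85 mm) begins 54 mm behind the grasp point. The pads swing forward as they close: fully open they stand 13 mm farther back than shut.
Start: joints at [-0.223, 0.313, 1.498, -0, 1.331, -0.223], TCP at [525.006, -0.013, 231.294] pointing down, gripper open.
Joint ranges: [-2.94, 2.94], [-0.97, 2.17], [0.19, 2.56], [-1.23, 4.37], [0.02, 3.11], [-2.88, 2.88]. Speed limits (rad/s): [2.39, 2.39, 3.01, 3.14, 3.14, 3.14].

INTERFACE

Orientations are given as a unit quaternion [w, x, y, z].
In Python, from rig import sense, vision, job gives the robot as it stands. The module is installed in compiled form; this text tells all that it offers.
- The arm moves only by the shell command python3 -m pendant 'ROWS' [FORCE]. ROWS is JSON, a list of rows, each a list of 7 numbers: the turn, a rotation vector about the tool's x, y, z in rad, then the shift along the tool's x, y, z in cm, then the opening, from 0 (shut) to 1 (fully open). A call has exactly 5 rows; each row is the pose to reach, as a shift and turn from the pose commanded when the call began, along the tool's axes at that moment; what a row does not reach only later rows make up. A row lasts 1/8 s, in which the tool goes at most 62.5 mm and 10.7 degrees, less where a joint would pass 70% of its speed; a pose out of reach is approached as far as the arm can. A call with a gripper value outside its range is refused whole. The fingers move at their own pace and stop on an object; FORCE is the grip in N (left out, the last holds). Time passes only in rows, so rows that repeat a pose let the fingers close, or fill a call up. It gives the time, the measured TCP pose, the force and the opening at its end, in the units of the state.
- sense(): the state, without advancing time (a new reading comes with each control period).
- vision.capture(name): name is "scene" or "side" or "wrist"; returns the picture (400x640x3 uint8, red, green, blue); there is no depth.
- vision.calibration(name): a dict with "K" (3x3 intrinsics, pixels), "extrinsics" (4x4, takes a point from camera to world coordinates). Camera axes: x right, y up, looking along -z (the intrinsics and any distortion apply to the point x, -y, -z); pixel columns grow to the right and rows downward; lengths in mm; the calibration is good to about 2 mm. A picture is of the moment at which its call begins: read the wrist's pose just before it. calibration takes no time and is no camera call; for the wrist camera it gives the pose at the moment of the call.
- job.finish_job(): hands the job in, once; it reports no verdict.
The state is a dict: "time_s": time; "joints": joint angles; "dq": joint speeds; "tau": joint torques, N m; "eef_pos": TCP position; "ee_rot": TCP orientation; "force": force on the tool from outside, world axes, zero at the start; "wrist_torque": the same for the moment, N m; "grip_width": opening from 0.0 (shut) to 1.0 (fully open).
Only numpy, scipy, OpenCV 4.12 (cv2) and the standard library are available. Lean on these libraries where they do the work, as an engineer would, in place of code of your own. Each camera call takes 0.05 s, during which the arm holds its last target.

TASK

Clear the glass-working bench by sorting the loose things into their trays: lay the loose pink glass tube and the green glass rod (not the scraps heaped behind the burner) flat beside each other on the floor of the wooden tray, stand both corks upright in the blue tray, and lay the marker flat in the black tray. Set the coloured glass down without dropping it, and leave the clear test tube and the roll of tape where they are.

Things in the scene. Friction and masses are not known exactly. Their poses are not given: they have to be found in the camera images.
- wood_tray: shallow pale wooden tray, for coloured glass: 120 mm (x) by 180 mm (y) outside, 20 mm high, walls and floor 5 mm thick, open on top, fixed to the bench. Origin: centre of its underside, so its inner floor is 5 mm above the origin; x and y lie along its sides, z up. Turned up to 0.2 rad either way. The three trays swap places between starts.
- blue_tray: shallow blue painted tray, for corks: 120 mm (x) by 140 mm (y) outside, 25 mm high, walls and floor 5 mm thick, open on top, fixed to the bench. Origin: centre of its underside, so its inner floor is 5 mm above the origin; x and y lie along its sides, z up. Turned up to 0.2 rad either way. The three trays swap places between starts.
- black_tray: shallow black plastic tray, for the marker: 120 mm (x) by 150 mm (y) outside, 20 mm high, walls and floor 5 mm thick, open on top, fixed to the bench. Origin: centre of its underside, so its inner floor is 5 mm above the origin; x and y lie along its sides, z up. Turned up to 0.2 rad either way. The three trays swap places between starts.
- big_cork: larger cork stopper, standing right of the burner, 34 mm across the top and a little narrower below, 30 mm high. Loose. Origin: centre of its underside; z up.
- small_cork: smaller cork stopper, standing behind the burner among flat decorative glass scraps, 28 mm across the top and a little narrower below, 26 mm high. Loose. Origin: centre of its underside; z up.
- green_rod: pale green glass rod, lying, 133 mm long, 8 mm thick; the one nearest the robot (others lie far off to the right). Loose. Origin: centre of its underside; z up, its length along its y axis (mainly across the bench, turned up to 0.35 rad either way).
- pink_tube: pale pink glass tube, lying, 112 mm long, 10 mm thick, to the right of the burner and of the scrap heap; the thinner, shorter pink stub within the heap of white scraps behind the burner is only scrap and cannot be moved. Loose. Origin: centre of its underside; z up, its length along its y axis (mainly across the bench, turned up to 0.35 rad either way).
- marker: fat olive-coloured felt marker with a dark cap, lying behind the burner, 110 mm long, 18 mm wide, 19 mm high. Loose. Origin: centre of its underside; z up, its length along its y axis (mainly across the bench, turned up to 0.35 rad either way).
- clear_tube: colourless, whitish glass test tube, lying to the right of the burner among the things to be sorted, 142 mm long, 21 mm thick; stays where it is. Loose. Origin: centre of its underside; z up, its length along its y axis (mainly across the bench, turned up to 0.35 rad either way).
- tape_roll: tan roll of masking tape lying flat, 75 mm across, 18 mm high, just right of the burner (the roll nearest the robot); stays where it is. Loose. Origin: centre of its underside; z up.

How it is judged:
By the outcome, as a careful person would: the job done as asked, in the order asked, and still so for the second after the job is handed in, with the robot touching nothing.
It also fails if it takes over 136 s, if anything falls off the work surface, if the arm or the gripper's body presses on something with over 40 N, if the wrist force passes 120 N, or if a joint passes its speed limit or range.

## Working session

There is one attempt and no reset: what is moved stays moved. The work goes in short steps, Python scripts to look and compute and a shell command to move; the robot and the scene stay as the last step left them, time stands still between calls to the robot, and variables do not carry over. Pictures are saved under pics/ and viewed, and the job is handed in when it is done.

```bash
mkdir -p pics; ls
python3 - <<'E'
from rig import sense, vision, job
import cv2
print(sense())
for n in ["scene","side","wrist"]:
    c=vision.calibration(n); print(n,c)
    im=vision.capture(n); cv2.imwrite(f"pics/{n}0.png",im[:,:,::-1])
E
```

```text
pics
{'time_s': 0.0, 'joints': array([-2.23383274e-01,  3.13455650e-01,  1.49842704e+00, -9.19415523e-06,
        1.33099367e+00, -2.23389212e-01]), 'dq': array([ 4.63448485e-05, -9.94054337e-04,  1.14979709e-04,  2.43311019e-04,
       -1.59322716e-03, -2.06686387e-04]), 'tau': array([-5.78409599e-04, -4.12261176e+01, -2.59742296e+01, -3.58453699e-04,
        4.11797926e-03, -1.23038126e-05]), 'eef_pos': array([5.24748060e+02, 5.15114686e-02, 2.30735965e+02]), 'ee_rot': array([7.06663357e-01, 9.45918220e-05, 7.07549914e-01, 1.00339076e-04]), 'force': array([ 0.13588758,  0.35204838, -0.28804066]), 'wrist_torque': array([-0.01260381, -0.00500565,  0.04737114]), 'grip_width': 0.9982171511486626}
scene {'K': array([[440.95285307,   0.        , 309.09629956],
       [  0.        , 440.95285307, 203.00793836],
       [  0.        ,   0.        ,   1.        ]]), 'extrinsics': array([[ 7.25570894e-01,  4.48078496e-01, -5.22276306e-01,
        -1.78165706e+02],
       [-6.87959332e-01,  4.54573277e-01, -5.65751794e-01,
        -8.34111056e+02],
       [-1.60883606e-02,  7.69797894e-01,  6.
[... 471 characters left out ...]
+02],
       [ 2.58572086e-02,  8.59762092e-01,  5.10039754e-01,
         5.42108610e+02],
       [ 0.00000000e+00,  0.00000000e+00,  0.00000000e+00,
         1.00000000e+00]])}
wrist {'K': array([[295.56857349,   0.        , 323.89559035],
       [  0.        , 295.56857349, 199.0629869 ],
       [  0.        ,   0.        ,   1.        ]]), 'extrinsics': array([[ 9.99999567e-01,  2.97228951e-04,  8.81334624e-04,
         5.26115640e+02],
       [-5.15424685e-04,  9.65853050e-01,  2.59089984e-01,
         6.46709697e+01],
       [-7.74230691e-04, -2.59090326e-01,  9.65852786e-01,
         3.73294359e+02],
       [ 0.00000000e+00,  0.00000000e+00,  0.00000000e+00,
         1.00000000e+00]])}
```

View pics/scene0.png

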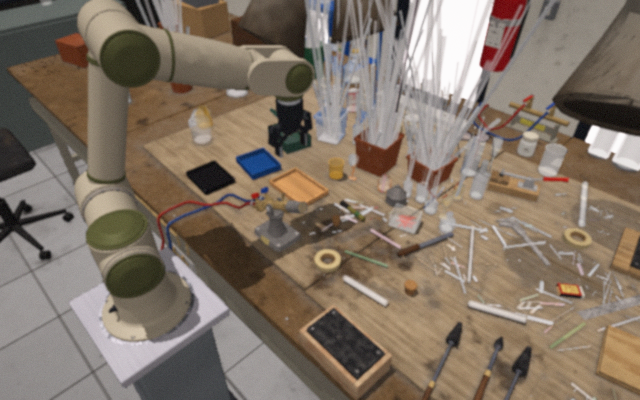

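View pics/side0.png

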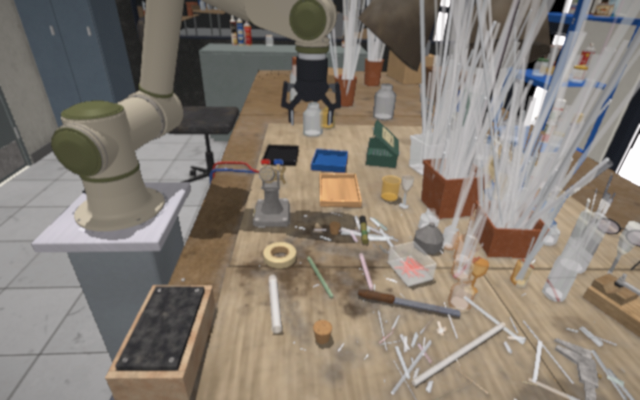

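View pics/wrist0.png

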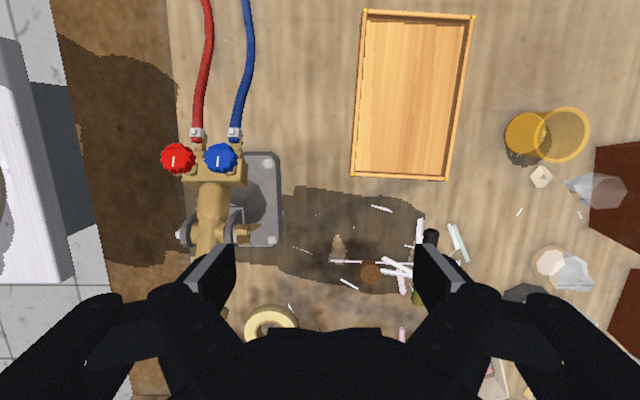

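The pictures show the wood tray at side (340,190), blue at (330,160) and black at (280,155). The tape is at (280,254), the clear tube at (275,303), the green rod at (320,277), the pink tube at (365,270), the big cork at (322,328) and the marker at (364,230). I'll move the wrist camera over the loose things.

```bash
cat > h.py <<'E'
from rig import sense, vision, job
import cv2, numpy as np
from scipy.spatial.transform import Rotation as R
def ray(c,u,v):
    K=c["K"];E=c["extrinsics"]
    d=np.array([(u-K[0,2])/K[0,0],-(v-K[1,2])/K[1,1],-1.])
    return E[:3,3],E[:3,:3]@d
def plane(c,u,v,z):
    o,d=ray(c,u,v); return o+d*(z-o[2])/d[2]
def proj(c,p):
    E=c["extrinsics"];q=E[:3,:3].T@(np.asarray(p,float)-E[:3,3]);K=c["K"]
    return np.array([K[0,2]+K[0,0]*q[0]/-q[2],K[1,2]-K[1,1]*q[1]/-q[2]])
def snap(n,f):
    c=vision.calibration(n); im=vision.capture(n)
    cv2.imwrite(f"pics/{f}.png",im[:,:,::-1]); np.savez(f"pics/{f}.npz",im=im,K=c["K"],extrinsics=c["extrinsics"]); return im,c
def load(f):
    z=np.load(f"pics/{f}.npz"); return z["im"],dict(K=z["K"],extrinsics=z["extrinsics"])
def Rt():
    w,x,y,z=sense()["ee_rot"]; return R.from_quat([x,y,z,w])
def st():
    s=sense(); m=Rt().as_matrix()
    print("t",round(s["time_s"],2),"pos",s["eef_pos"].round(1),"x",m[:,0].round(3),"zyaw",round(np.degrees(np.arctan2(m[1,2],m[0,2])),1),"F",s["force"].round(1),"g",round(s["grip_width"],3),"j",s["joints"].round(2))
E
python3 -m pendant '[[0,0,0,-2,-5,0,1],[0,0,0,-4,-10,0,1],[0,0,0,-6,-15,0,1],[0,0,0,-7,-20,0,1],[0,0,0,-7,-22,0,1]]' 
python3 -m pendant '[[0,0,0,0,0,0,1],[0,0,0,0,0,0,1],[0,0,0,0,0,0,1],[0,0,0,0,0,0,1],[0,0,0,0,0,0,1]]'
python3 - <<'E'
from h import *
st(); snap("wrist","w1"); snap("side","s1")
E
```

```text
time_s: 0.78
eef_pos: [524.8, -222.3, 301.4]
ee_rot: [0.707, 0.001, 0.707, -0.001]
force: [0.5, 0.4, -1.2]
grip_width: 1.003
time_s: 1.4
eef_pos: [525.1, -219.6, 301.3]
ee_rot: [0.707, -0.0, 0.707, 0.0]
force: [0.0, 0.5, 0.2]
grip_width: 1.002
t 1.4 pos [ 525.1 -219.6  301.3] x [ 0. -0. -1.] zyaw 0.0 F [0.  0.5 0.2] g 1.002 j [-0.6   0.38  1.23  0.    1.54 -0.6 ]
```

View pics/w1.png

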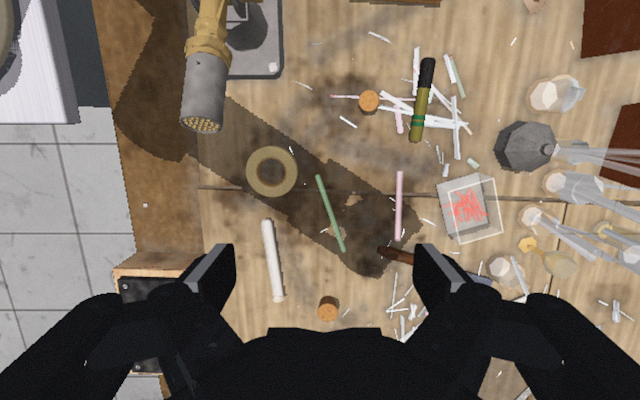

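View pics/s1.png

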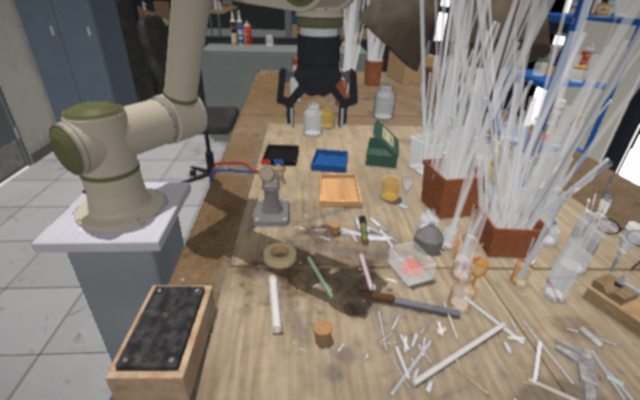

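Wrist w1 shows pink from (399,172) to (398,240), green from (318,176) to (344,251), and the clear tube from (266,220) to (280,300). The tape is at (272,170), the big cork at (328,308), the small cork at (369,100) and the marker from (428,60) to (415,142). A knife handle starts at about (380,252). I'll measure these by colour.

```bash
cat > meas.py <<'E'
from h import *
def seg(im,c,box,cond,z,name,show=True):
    u0,v0,u1,v1=box
    sub=im[v0:v1,u0:u1].astype(int); r,g,b=sub[...,0],sub[...,1],sub[...,2]
    m=cond(r,g,b).astype(np.uint8)
    n,l,s,_=cv2.connectedComponentsWithStats(m)
    if n<2: print(name,"none"); return
    k=1+s[1:,4].argmax(); ys,xs=np.nonzero(l==k)
    rect=cv2.minAreaRect(np.c_[xs+u0,ys+v0].astype(np.float32))
    bp=cv2.boxPoints(rect); W=np.array([plane(c,*p,z)[:2] for p in bp])
    e=[W[1]-W[0],W[2]-W[1]]; i=np.argmax([np.linalg.norm(x) for x in e]); L=e[i]
    ang=np.degrees(np.arctan2(L[1],L[0]))%180
    print(name,"area",s[k,4],"px",np.round(rect[0],1),"centre",W.mean(0).round(1),"len",round(np.linalg.norm(L),1),"wid",round(np.linalg.norm(e[1-i]),1),"ang",round(ang,1),"yaw-off-y",round(ang-90,1))
    return W.mean(0),ang,bp
E
python3 - <<'E'
from meas import *
im,c=load("w1")
for p in [(399,200),(330,210),(399,212),(428,70),(420,120),(328,308),(369,100),(270,240)]: print(p,im[p[1],p[0]])
seg(im,c,(380,160,415,243),lambda r,g,b:(r-g>25)&(b>g-5)&(r>140),5,"pink")
seg(im,c,(305,165,360,262),lambda r,g,b:(g-r>8)&(g>b),4,"green")
seg(im,c,(250,205,300,310),lambda r,g,b:(r>165)&(b>150),10,"clear")
seg(im,c,(310,290,350,325),lambda r,g,b:(r-b>70),15,"bigcork")
seg(im,c,(350,85,385,118),lambda r,g,b:(r-b>70),13,"smallcork")
seg(im,c,(400,45,440,150),lambda r,g,b:((b<65)&(abs(r-g)<40)),9,"marker")
E
python3 - <<'E'
import cv2
im=cv2.imread("pics/w1.png"); cv2.imwrite("pics/w1z.png",cv2.resize(im[40:320,240:440],None,fx=2.1,fy=2.1,interpolation=cv2.INTER_CUBIC))
cv2.imwrite("pics/w1y.png",cv2.resize(im[40:170,310:490],None,fx=4,fy=4,interpolation=cv2.INTER_CUBIC))
E
```

```text
(399, 200) [226 196 205]
(330, 210) [124 152 117]
(399, 212) [220 190 197]
(428, 70) [51 49 49]
(420, 120) [128 118  59]
(328, 308) [191 134  81]
(369, 100) [200 148  87]
(270, 240) [230 226 223]
pink area 263 px [398.1 206.5] centre [ 641.2 -286.3] len 105.2 wid 8.7 ang 91.7 yaw-off-y 1.7
green area 409 px [329.9 212.7] centre [ 536.4 -297.4] len 133.1 wid 8.4 ang 108.8 yaw-off-y 18.8
clear area 876 px [271.6 260.8] centre [ 442.4 -377.3] len 146.7 wid 17.7 ang 95.8 yaw-off-y 5.8
bigcork area 309 px [327. 312.] centre [ 531.6 -466. ] len 34.8 wid 33.2 ang 90.7 yaw-off-y 0.7
smallcork area 344 px [368.5 100.5] centre [ 588.2 -129.4] len 27.7 wid 26.1 ang 92.7 yaw-off-y 2.7
marker area 892 px [420.8  99.4] centre [ 661.6 -129.5] len 112.5 wid 19.8 ang 83.7 yaw-off-y -6.3
```

View pics/w1z.png

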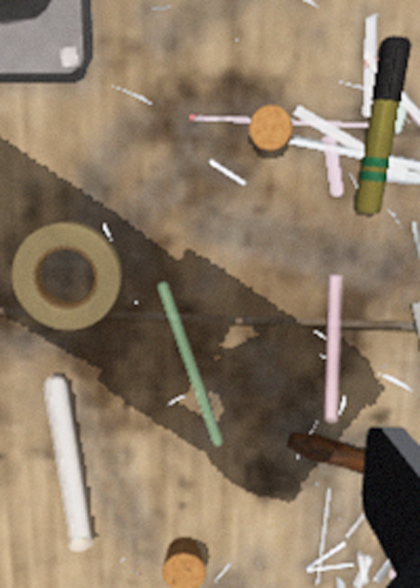

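View pics/w1y.png

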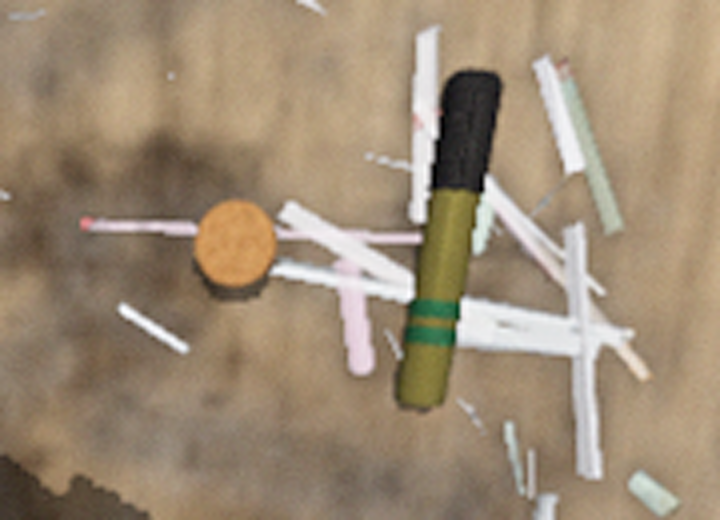

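```bash
python3 - <<'E'
from h import *
im,c=load("s1")
for n,p in dict(wood=(340,190),blue=(330,160),black=(281,155),green=(380,145),burnertop=(268,170)).items(): print(n,plane(c,*p,10).round(0))
E
python3 -m pendant '[[0,0,0,0,6,0,1],[0,0,0,0,12,-1,1],[0,0,0,0,18,-2,1],[0,0,0,0,24,-3,1],[0,0,0,0,30,-4,1]]' 
python3 -m pendant '[[0,0,0,0,6,0,1],[0,0,0,0,8,0,1],[0,0,0,0,8,0,1],[0,0,0,0,8,0,1],[0,0,0,0,8,0,1]]'
python3 - <<'E'
from h import *
st(); snap("wrist","w2")
E
```

```text
wood [625.  77.  10.]
blue [614. 301.  10.]
black [437. 345.  10.]
green [827. 447.  10.]
burnertop [397. 218.  10.]
time_s: 2.12
eef_pos: [484.4, 81.8, 301.5]
ee_rot: [0.707, 0.0, 0.707, -0.0]
force: [0.8, 0.1, -0.1]
grip_width: 1.0
time_s: 2.75
eef_pos: [485.2, 159.0, 301.3]
ee_rot: [0.707, 0.0, 0.707, -0.001]
force: [-0.3, -0.5, -0.5]
grip_width: 0.996
t 2.75 pos [485.2 159.  301.3] x [-0. -0. -1.] zyaw -0.1 F [-0.3 -0.5 -0.5] g 0.996 j [ 0.09  0.24  1.41 -0.    1.49  0.09]
```

View pics/w2.png

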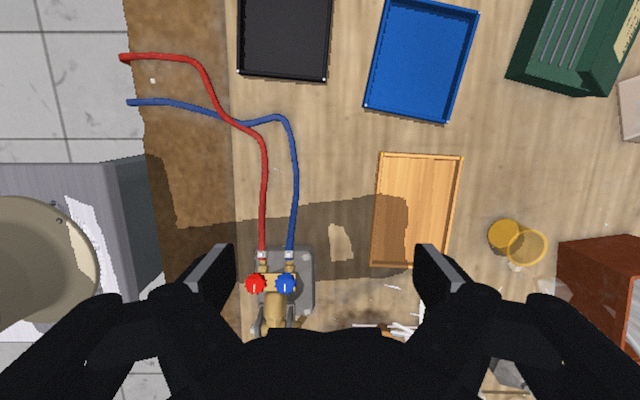

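w2 shows the wood rim corners at about (379,151), (463,156) and (370,268). The blue ones are at about (480,12), (447,125) and (363,107), and the black tray has its lower edge from (237,79) to (327,83). I'll turn these into poses.

Run:
```python
import cv2
im=cv2.imread("pics/w2.png"); cv2.imwrite("pics/w2z.png",cv2.resize(im[0:280,230:490],None,fx=2.1,fy=2.1,interpolation=cv2.INTER_CUBIC))
im=cv2.imread("pics/wrist0.png"); cv2.imwrite("pics/w0z.png",cv2.resize(im[0:190,340:490],None,fx=3,fy=3,interpolation=cv2.INTER_CUBIC))
from h import *
im,c=load("w2")
P=lambda L,z:np.array([plane(c,*p,z)[:2] for p in L])
b=P([(385,-1),(480,12),(447,125),(363,107)],25);print("blue",b.round(1))
k=P([(238,0),(333,0),(327,83),(237,79)],20);print("black",k.round(1))
w=P([(379,151),(463,156),(445,272),(370,268)],20);print("wood",w.round(1))
for a in (b,k,w): print([round(np.linalg.norm(a[i]-a[(i+1)%4]),1) for i in range(4)], a.mean(0).round(1),[round(np.degrees(np.arctan2(*(a[j]-a[i])[::-1])),1) for i,j in((0,1),(3,2),(3,0),(2,1))])
```

```text
blue [[562.8 368.2]
 [682.7 353.7]
 [655.9 216.2]
 [539.6 240.1]]
black [[378.9 369.2]
 [498.4 368.9]
 [490.9 271.2]
 [370.4 276.5]]
wood [[564.9 180.5]
 [685.3 173.1]
 [678.7 -10.7]
 [559.2  -3.4]]
[np.float64(120.8), np.float64(140.0), np.float64(118.7), np.float64(130.2)] [610.2 294.6] [np.float64(-6.9), np.float64(-11.6), np.float64(79.7), np.float64(79.0)]
[np.float64(119.4), np.float64(98.0), np.float64(120.6), np.float64(93.1)] [434.7 321.5] [np.float64(-0.1), np.float64(-2.5), np.float64(84.7), np.float64(85.6)]
[np.float64(120.6), np.float64(183.9), np.float64(119.8), np.float64(183.9)] [622.   84.9] [np.float64(-3.5), np.float64(-3.5), np.float64(88.2), np.float64(88.0)]
```

View pics/w2z.png

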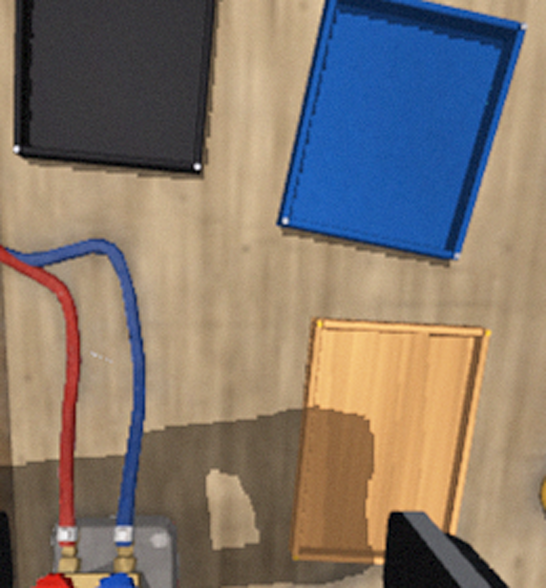

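View pics/w0z.png

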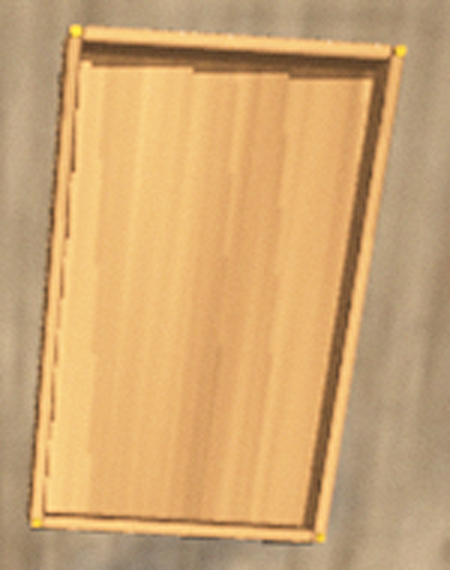

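Run:
```python
from h import *
im,c=load("w2")
c0=vision.calibration("wrist"); c0["extrinsics"]=np.array([[ 9.99999567e-01,  2.97228951e-04,  8.81334624e-04,5.26115640e+02],[-5.15424685e-04,  9.65853050e-01,  2.59089984e-01,6.46709697e+01],[-7.74230691e-04, -2.59090326e-01,  9.65852786e-01,3.73294359e+02],[0,0,0,1]])
def fit(c,px,loc,z,n):
    W=np.array([plane(c,*p,z)[:2] for p in px]); L=np.array(loc,float)
    a=W.mean(0);b=L.mean(0); H=(L-b).T@(W-a); U,S,V=np.linalg.svd(H); Rm=(U@V).T
    t=a-Rm@b; print(n,"centre",t.round(1),"yaw",np.degrees(np.arctan2(Rm[1,0],Rm[0,0])).round(1),"res",np.linalg.norm((L@Rm.T+t)-W,axis=1).round(1))
fit(c,[(381.4,152.9),(462.4,157.5),(371,265)],[(-60,90),(60,90),(-60,-90)],20,"wood w2")
fit(c0,[(365.7,10.7),(473.3,16.7),(352.5,174.5),(446.5,179.5)],[(-60,90),(60,90),(-60,-90),(60,-90)],20,"wood w0")
fit(c,[(366,105.5),(447,122.5),(479,12)],[(-60,-70),(60,-70),(60,70)],25,"blue")
fit(c,[(238.1,71),(323.8,79.5)],[(-60,-75),(60,-75)],20,"black")
```

```text
wood w2 centre [623.1  85.9] yaw -2.7 res [1.4 3.3 3.4]
wood w0 centre [622.5  85.3] yaw -3.1 res [3.6 3.2 3.4 3.5]
blue centre [611.5 298.4] yaw -10.8 res [4.2 2.2 3.1]
black centre [436.7 355.7] yaw -5.4 res [2.8 2.8]
```

```bash
cat >> h.py <<'E'
def plan(x,y,z,yaw=0.):
    """shift (cm, tool axes) and turn about tool x (rad) from here to target; yaw deg of tool z in world"""
    s=sense(); m=Rt().as_matrix(); d=m.T@(np.array([x,y,z])-s["eef_pos"])/10
    cur=np.degrees(np.arctan2(m[1,2],m[0,2])); st()
    print("shift",d.round(2),"turn x",round(-np.radians(yaw-cur),3))
E
python3 -m pendant '[[0,0,0,0,-5.5,2,0.45],[0,0,0,0,-11,4,0.45],[0,0,0,0,-16.5,6,0.45],[0,0,0,0,-22,8,0.45],[0,0,0,0,-27.5,10,0.45]]' 25
python3 -m pendant '[[0,0,0,2,-5.5,1,0.45],[0,0,0,6,-10,3,0.45],[-0.03,0,0,11,-13,5,0.45],[-0.03,0,0,17,-15,5.6,0.45],[-0.03,0,0,21,-17.1,5.6,0.45]]'
python3 -m pendant '[[0,0,0,0,0,0,0.45],[0,0,0,0,0,0,0.45],[0,0,0,0,0,0,0.45],[0,0,0,0,0,0,0.45],[0,0,0,0,0,0,0.45]]'
python3 - <<'E'
from h import *
plan(641,-288,3,1.7); snap("wrist","w3")
E
```

```text
time_s: 3.42
eef_pos: [585.2, -117.6, 301.4]
ee_rot: [0.707, 0.0, 0.707, -0.0]
force: [1.0, -0.2, 0.3]
grip_width: 0.452
time_s: 4.05
eef_pos: [640.1, -287.0, 87.9]
ee_rot: [0.706, -0.01, 0.708, 0.011]
force: [-0.3, -0.3, 0.5]
grip_width: 0.451
time_s: 4.68
eef_pos: [641.2, -285.8, 92.0]
ee_rot: [0.707, -0.011, 0.707, 0.011]
force: [-0.1, 0.1, -0.0]
grip_width: 0.446
t 4.67 pos [ 641.2 -285.8   92. ] x [ 0.001 -0.    -1.   ] zyaw 1.7 F [-0.1  0.1 -0. ] g 0.446 j [-0.59  0.83  1.04  0.    1.28 -0.62]
shift [ 8.9  -0.22 -0.04] turn x 0.001
```

View pics/w3.png

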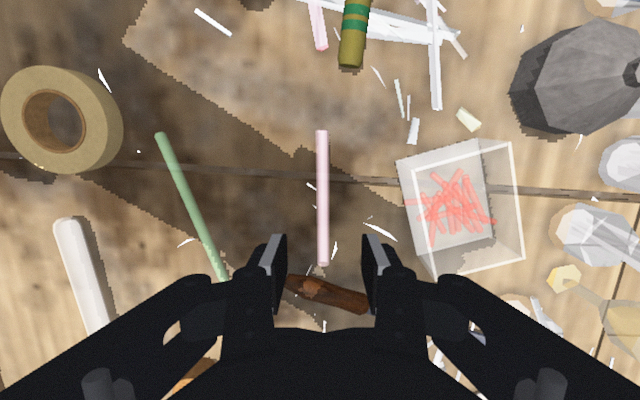

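Run:
```python
from meas import *
im,c=load("w3")
seg(im,c,(300,120,345,275),lambda r,g,b:(r>150)&(b>g-12)&(r-g>15),5,"pink")
seg(im,c,(145,120,240,285),lambda r,g,b:(g-r>8)&(g>b),4,"green")
for p in [(287,280),(366,300),(322,131),(323,266)]: print(plane(c,*p,5 if p[1]!=300 else 20).round(1))
print(proj(c,(641,-286,5)))
```

```text
pink area 1264 px [321.5 197.5] centre [ 640.5 -285.1] len 114.2 wid 9.8 ang 91.9 yaw-off-y 1.9
green area 1706 px [191.1 206.5] centre [ 536.2 -296.8] len 133.0 wid 9.1 ang 109.2 yaw-off-y 19.2
[ 612.6 -356.4    5. ]
[ 679.7 -364.2   20. ]
[ 639.4 -229.5    5. ]
[ 643.4 -342.1    5. ]
[322.04721153 202.8489947 ]
```

Pink is confirmed at (640.5,-285), length 114 and width 9.8. The knife handle lies clear of it, beyond y=-356. I'll go down and grip.

```bash
python3 -m pendant '[[0,0,0,3,0,0,0.45],[0,0,0,6,0,0,0.45],[0,0,0,7.8,0,0,0.45],[0,0,0,8.9,0,0,0.45],[0,0,0,8.9,0,0,0.45]]'
python3 -m pendant '[[0,0,0,0,0,0,0.45],[0,0,0,0,0,0,0],[0,0,0,0,0,0,0],[0,0,0,0,0,0,0],[0,0,0,0,0,0,0]]' 25
python3 -m pendant '[[0,0,0,0,0,0,0],[0,0,0,-1,0,0,0],[0,0,0,-3,0,0,0],[0,0,0,-6,0,0,0],[0,0,0,-10,0,0,0]]'
python3 - <<'E'
from h import *
st(); snap("wrist","w4")
E
```

```text
time_s: 5.35
eef_pos: [641.0, -286.0, 2.2]
ee_rot: [0.707, -0.011, 0.707, 0.011]
force: [-0.5, -0.3, -0.7]
grip_width: 0.451
time_s: 5.98
eef_pos: [641.3, -286.2, 3.0]
ee_rot: [0.707, -0.011, 0.707, 0.01]
force: [-0.8, 0.6, 5.1]
grip_width: 0.097
time_s: 6.6
eef_pos: [640.7, -285.8, 103.9]
ee_rot: [0.707, -0.01, 0.707, 0.011]
force: [1.2, 0.1, 0.1]
grip_width: 0.09
t 6.6 pos [ 640.7 -285.8  103.9] x [-0.001  0.    -1.   ] zyaw 1.7 F [1.2 0.1 0.1] g 0.09 j [-0.59  0.81  1.03  0.    1.3  -0.62]
```

View pics/w4.png

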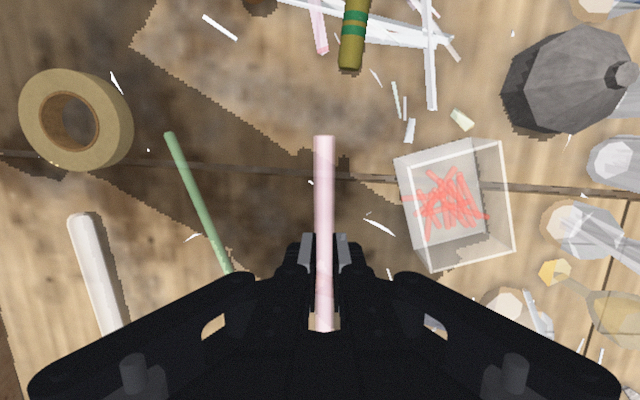

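Pink is held level in the jaws. I'll carry it to the wood tray at local x = +20.

```bash
python3 -m pendant '[[0,0,0,-1,3,0.1,0],[0,0,0,-2,8,0.3,0],[0,0,0,-2,13.5,0.5,0],[0,0,0,-2,19,0.7,0],[0,0,0,-2,24.5,0.9,0]]'
python3 -m pendant '[[0,0,0,0,5.5,0.2,0],[0.04,0,0,0,10,0.4,0],[0.082,0,0,1,12,0.4,0],[0.082,0,0,3,12.5,0.4,0],[0.082,0,0,5,12.5,0.4,0]]'
python3 -m pendant '[[0,0,0,0,0,0,0],[0,0,0,0,0,0,0],[0,0,0,0,0,0,0],[0,0,0,0,0,0,0],[0,0,0,0,0,0,0]]'
python3 - <<'E'
from h import *
plan(642.7,84.5,9,-3); snap("wrist","w5")
E
```

```text
time_s: 7.28
eef_pos: [642.6, -39.2, 123.6]
ee_rot: [0.708, -0.011, 0.707, 0.01]
force: [0.4, -0.5, 0.5]
grip_width: 0.098
time_s: 7.9
eef_pos: [643.1, 84.9, 73.0]
ee_rot: [0.707, 0.018, 0.706, -0.018]
force: [0.2, 0.1, -0.2]
grip_width: 0.098
time_s: 8.52
eef_pos: [643.0, 84.2, 72.6]
ee_rot: [0.707, 0.018, 0.707, -0.018]
force: [-0.3, -0.6, -0.4]
grip_width: 0.1
t 8.53 pos [643.   84.2  72.6] x [ 0.  0. -1.] zyaw -3.0 F [-0.3 -0.6 -0.4] g 0.1 j [-0.05  0.73  1.27  0.    1.14  0.  ]
shift [ 6.36  0.03 -0.04] turn x 0.0
```

View pics/w5.png

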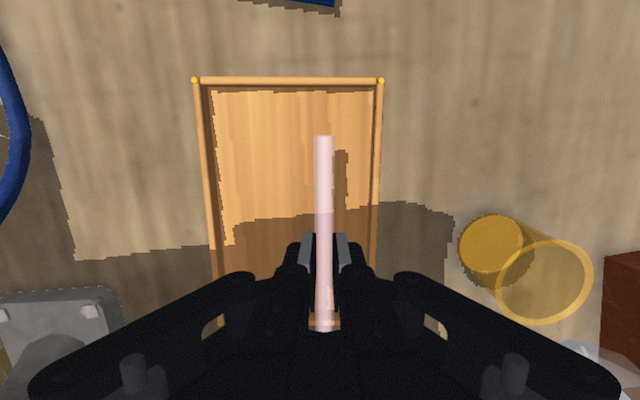

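Pink is lined up inside the tray, whose rim posts are at (195,80) and (381,80). I'll lower it slowly.

```bash
python3 -m pendant '[[0,0,0,3,0,0,0],[0,0,0,5,0,0,0],[0,0,0,5.9,0,0,0],[0,0,0,6.2,0,0,0],[0,0,0,6.35,0,0,0]]'
python3 -m pendant '[[0,0,0,0.02,0,0,0],[0,0,0,0.04,0,0,0],[0,0,0,0.06,0,0,0],[0,0,0,0.06,0,0,0],[0,0,0,0.06,0,0,0]]'
```

```text
time_s: 9.2
eef_pos: [643.3, 84.2, 9.4]
ee_rot: [0.707, 0.018, 0.706, -0.018]
force: [-0.2, -0.0, -0.8]
grip_width: 0.099
time_s: 9.82
eef_pos: [642.9, 84.2, 8.2]
ee_rot: [0.707, 0.018, 0.707, -0.018]
force: [0.2, 0.2, -0.3]
grip_width: 0.1
```

```bash
python3 -m pendant '[[0,0,0,0.02,0,0,0],[0,0,0,0.05,0,0,0],[0,0,0,0.07,0,0,0],[0,0,0,0.07,0,0,0],[0,0,0,0.07,0,0,0]]'
python3 -m pendant '[[0,0,0,0.02,0,0,0],[0,0,0,0.04,0,0,0],[0,0,0,0.06,0,0,0],[0,0,0,0.06,0,0,0],[0,0,0,0.06,0,0,0]]'
```

```text
time_s: 10.45
eef_pos: [643.0, 84.2, 8.0]
ee_rot: [0.707, 0.018, 0.707, -0.018]
force: [-2.7, 0.6, 4.9]
grip_width: 0.099
time_s: 11.08
eef_pos: [643.0, 84.2, 8.0]
ee_rot: [0.707, 0.018, 0.707, -0.018]
force: [-4.5, -1.4, 9.0]
grip_width: 0.096
```

```bash
python3 -m pendant '[[0,0,0,-0.05,0,0,0.15],[0,0,0,-0.05,0,0,0.25],[0,0,0,-0.05,0,0,0.25],[0,0,0,-0.05,0,0,0.25],[0,0,0,-0.05,0,0,0.25]]'
python3 -m pendant '[[0,0,0,-0.5,0,0,0.25],[0,0,0,-2,0,0,0.25],[0,0,0,-5,0,0,0.25],[0,0,0,-9,0,0,0.25],[0,0,0,-14,0,0,0.25]]'
python3 - <<'E'
from h import *
snap("wrist","w6"); plan(536.3,-297,150,19)
E
```

```text
time_s: 11.7
eef_pos: [642.9, 84.2, 7.3]
ee_rot: [0.707, 0.018, 0.707, -0.018]
force: [0.5, 0.3, 0.0]
grip_width: 0.245
time_s: 12.32
eef_pos: [642.6, 84.2, 149.4]
ee_rot: [0.707, 0.018, 0.707, -0.018]
force: [0.7, 0.1, 0.3]
grip_width: 0.251
t 12.38 pos [645.3  84.2 157.5] x [ 0.012 -0.001 -1.   ] zyaw -3.0 F [ 0.7 -0.4  6.8] g 0.249 j [-0.05  0.64  1.19 -0.    1.3   0.  ]
shift [  0.65 -38.63  -8.92] turn x -0.383
```

View pics/w6.png

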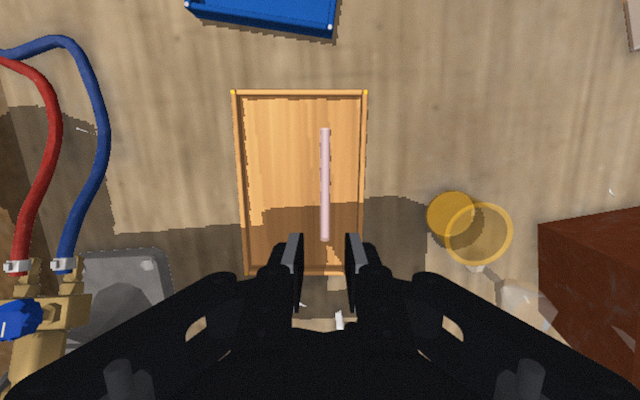

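Pink lies on the tray floor, from (325,128) to (325,240). Green is next.

```bash
python3 -m pendant '[[0,0,0,0,-3.5,-0.8,0.45],[0,0,0,0,-9,-2,0.45],[0,0,0,0,-14.5,-3.3,0.45],[0,0,0,0,-20,-4.6,0.45],[0,0,0,0,-25.5,-5.9,0.45]]'
python3 -m pendant '[[-0.1,0,0,0,-5.5,-1.2,0.45],[-0.2,0,0,0,-10.5,-2.4,0.45],[-0.3,0,0,2,-13.1,-3,0.45],[-0.385,0,0,5,-13.1,-3,0.45],[-0.385,0,0,8,-13.1,-3,0.45]]'
python3 -m pendant '[[0,0,0,0,0,0,0.45],[0,0,0,0,0,0,0.45],[0,0,0,0,0,0,0.45],[0,0,0,0,0,0,0.45],[0,0,0,0,0,0,0.45]]'
python3 - <<'E'
from meas import *
plan(536.3,-297,2.5,19); im,c=snap("wrist","w7")
for s in range(2):
    pass
print(proj(c,(536.3,-297,4)))
E
```

```text
time_s: 13.0
eef_pos: [570.2, -169.1, 148.6]
ee_rot: [0.707, 0.018, 0.706, -0.019]
force: [0.3, -0.2, 0.2]
grip_width: 0.453
time_s: 13.62
eef_pos: [534.0, -297.3, 67.6]
ee_rot: [0.698, -0.118, 0.697, 0.117]
force: [-0.3, -0.0, 0.1]
grip_width: 0.45
time_s: 14.25
eef_pos: [534.1, -296.7, 67.8]
ee_rot: [0.697, -0.117, 0.697, 0.117]
force: [1.0, -0.2, 0.7]
grip_width: 0.451
t 14.25 pos [ 534.1 -296.7   67.8] x [ 0. -0. -1.] zyaw 19.1 F [ 1.  -0.2  0.7] g 0.451 j [-0.7   0.66  1.41  0.    1.07 -1.03]
shift [ 6.53 -0.1   0.2 ] turn x 0.001
[325.40516269 212.13402274]
```

View pics/w7.png

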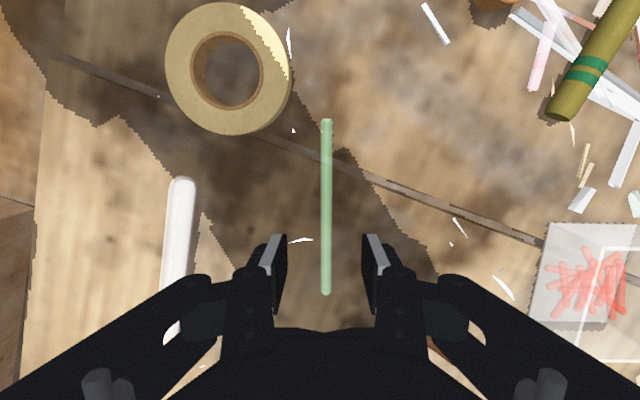

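Green runs from (327,120) to (326,294), centred between the jaws. I'll go down and grip.

```bash
python3 -m pendant '[[0,0,0,3,0,0.2,0.45],[0,0,0,5,0,0.2,0.45],[0,0,0,6.1,0,0.2,0.45],[0,0,0,6.5,0,0.2,0.45],[0,0,0,6.5,0,0.2,0.45]]'
python3 -m pendant '[[0,0,0,0,0,0,0.45],[0,0,0,0,0,0,0],[0,0,0,0,0,0,0],[0,0,0,0,0,0,0],[0,0,0,0,0,0,0]]' 25
python3 -m pendant '[[0,0,0,0,0,0,0],[0,0,0,-1,0,0,0],[0,0,0,-3,0,0,0],[0,0,0,-6,0,0,0],[0,0,0,-11,0,0,0]]'
python3 - <<'E'
from h import *
snap("wrist","w8"); plan(606.7,86.3,130,-3)
E
```

```text
time_s: 14.92
eef_pos: [536.0, -296.2, 2.8]
ee_rot: [0.697, -0.117, 0.697, 0.117]
force: [-0.2, -0.8, -0.0]
grip_width: 0.449
time_s: 15.55
eef_pos: [536.0, -296.1, 2.8]
ee_rot: [0.697, -0.117, 0.697, 0.117]
force: [-1.2, 0.3, 3.9]
grip_width: 0.078
time_s: 16.18
eef_pos: [535.1, -295.4, 112.5]
ee_rot: [0.697, -0.116, 0.698, 0.118]
force: [-0.5, -0.8, 0.1]
grip_width: 0.074
t 16.23 pos [ 537.7 -297.4  120.6] x [ 0.007 -0.006 -1.   ] zyaw 19.1 F [ 1.6 -0.7  7.3] g 0.075 j [-0.7   0.6   1.36 -0.    1.17 -1.03]
shift [-1.12 34.   19.07] turn x 0.386
```

View pics/w8.png

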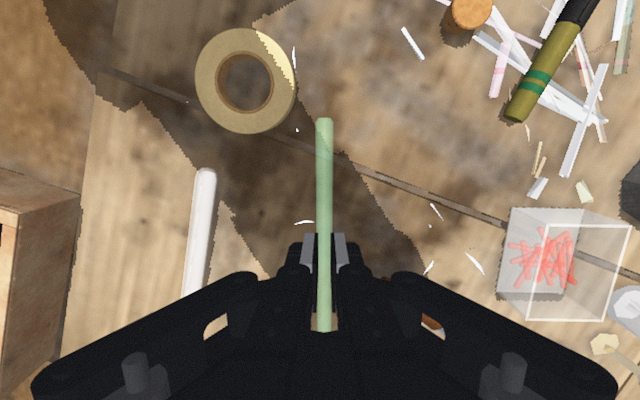

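```bash
python3 -m pendant '[[0,0,0,-1,3,1.7,0],[0,0,0,-2,7.5,4.2,0],[0.1,0,0,-2,12,6.8,0],[0.2,0,0,-2,16.5,9.3,0],[0.3,0,0,-2,21.5,12.2,0]]'
python3 - <<'E'
from h import *
plan(606.7,86.3,75,-3)
E
```

```text
time_s: 16.85
eef_pos: [580.9, -51.5, 132.7]
ee_rot: [0.707, -0.01, 0.707, 0.01]
force: [0.4, 0.5, 0.5]
grip_width: 0.075
t 16.85 pos [580.9 -51.5 132.7] x [ 0. -0. -1.] zyaw 1.7 F [0.4 0.5 0.5] g 0.075 j [-0.29  0.53  1.45 -0.    1.17 -0.32]
shift [ 5.77 13.7   2.97] turn x 0.081
```

```bash
python3 -m pendant '[[0.03,0,0,0,5,1.1,0],[0.081,0,0,0,9.5,2.1,0],[0.081,0,0,1,12.5,2.7,0],[0.081,0,0,3,13.7,2.97,0],[0.081,0,0,5.8,13.7,2.97,0]]'
python3 -m pendant '[[0,0,0,0,0,0,0],[0,0,0,0,0,0,0],[0,0,0,0,0,0,0],[0,0,0,0,0,0,0],[0,0,0,0,0,0,0]]'
python3 - <<'E'
from h import *
plan(606.7,86.3,9,-3); snap("wrist","w9")
E
```

```text
time_s: 17.48
eef_pos: [606.1, 85.2, 73.3]
ee_rot: [0.707, 0.017, 0.707, -0.017]
force: [-0.2, -0.6, -0.4]
grip_width: 0.075
time_s: 18.1
eef_pos: [606.2, 84.9, 74.8]
ee_rot: [0.707, 0.017, 0.707, -0.017]
force: [0.2, -0.3, 0.2]
grip_width: 0.075
t 18.1 pos [606.2  84.9  74.8] x [ 0.001 -0.    -1.   ] zyaw -2.8 F [ 0.2 -0.3  0.2] g 0.075 j [-0.05  0.65  1.4  -0.    1.09 -0.  ]
shift [6.58 0.14 0.04] turn x 0.004
```

View pics/w9.png

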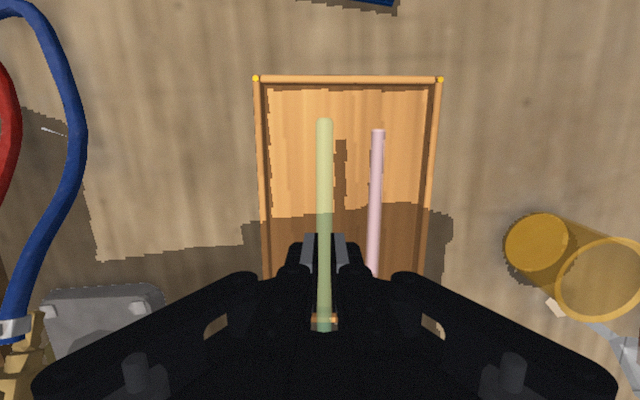

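Green hangs parallel to pink, inside the tray walls. I'll lower it.

```bash
python3 -m pendant '[[0,0,0,3,0,0,0],[0,0,0,5,0,0,0],[0,0,0,6.1,0,0,0],[0,0,0,6.4,0,0,0],[0,0,0,6.55,0,0,0]]'
python3 -m pendant '[[0,0,0,0.05,0,0,0],[0,0,0,0.1,0,0,0],[0,0,0,0.13,0,0,0],[0,0,0,0.15,0,0,0],[0,0,0,0.15,0,0,0]]'
```

```text
time_s: 18.77
eef_pos: [606.4, 85.0, 9.5]
ee_rot: [0.707, 0.017, 0.707, -0.017]
force: [-0.9, 1.8, -0.5]
grip_width: 0.075
time_s: 19.4
eef_pos: [606.2, 85.0, 7.8]
ee_rot: [0.707, 0.017, 0.707, -0.017]
force: [-1.2, -0.8, 3.9]
grip_width: 0.073
```

```bash
python3 -m pendant '[[0,0,0,-0.05,0,0,0.15],[0,0,0,-0.05,0,0,0.23],[0,0,0,-0.05,0,0,0.23],[0,0,0,-0.05,0,0,0.23],[0,0,0,-0.05,0,0,0.23]]'
python3 -m pendant '[[0,0,0,-0.5,0,0,0.23],[0,0,0,-2,0,0,0.23],[0,0,0,-5,0,0,0.23],[0,0,0,-10,0,0,0.23],[0,0,0,-15,0,0,0.23]]'
python3 - <<'E'
from h import *
snap("wrist","w10"); plan(531.6,-466,150,0)
E
```

```text
time_s: 20.02
eef_pos: [606.0, 85.0, 7.9]
ee_rot: [0.707, 0.017, 0.707, -0.017]
force: [-0.5, 0.5, 0.4]
grip_width: 0.23
time_s: 20.65
eef_pos: [605.9, 85.0, 160.6]
ee_rot: [0.707, 0.017, 0.707, -0.017]
force: [0.6, 0.7, -0.6]
grip_width: 0.232
t 20.7 pos [608.5  85.  168.1] x [ 0.012 -0.001 -1.   ] zyaw -2.7 F [1.  0.6 6.2] g 0.229 j [-0.05  0.55  1.31  0.    1.27 -0.  ]
shift [  1.75 -55.4   -5.07] turn x -0.048
```

View pics/w10.png

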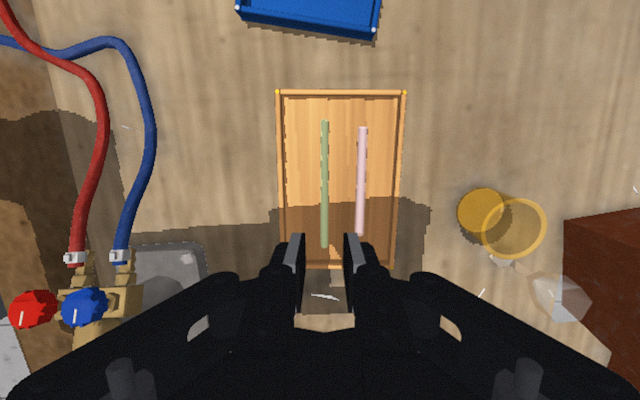

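Both glasses lie side by side on the wood tray floor, green at (325,120–247) and pink at (362,127–235). The small cork is next, since it's closest.

```bash
python3 -m pendant '[[0,0,0,0,-4.5,-0.1,0.6],[0,0,0,0,-10,-0.3,0.6],[-0.048,0,0,1,-15.5,-0.6,0.6],[-0.048,0,0,3.5,-20,-0.8,0.6],[-0.048,0,0,7,-21.4,-0.8,0.6]]'
python3 -m pendant '[[0,0,0,0,0,0,0.6],[0,0,0,0,0,0,0.6],[0,0,0,0,0,0,0.6],[0,0,0,0,0,0,0.6],[0,0,0,0,0,0,0.6]]'
python3 - <<'E'
from meas import *
plan(588.2,-129.4,9,0); im,c=snap("wrist","w11")
seg(im,c,(280,150,370,290),lambda r,g,b:(r-b>70),13,"smallcork")
print(proj(c,(588.2,-129.4,26)))
E
```

```text
time_s: 21.32
eef_pos: [588.0, -131.3, 88.8]
ee_rot: [0.708, 0.0, 0.706, -0.002]
force: [0.2, 0.4, 0.5]
grip_width: 0.6
time_s: 21.95
eef_pos: [588.0, -128.1, 88.3]
ee_rot: [0.707, -0.0, 0.707, 0.0]
force: [1.0, -0.8, -0.1]
grip_width: 0.598
t 21.95 pos [ 588.  -128.1   88.3] x [ 0.001 -0.    -1.   ] zyaw 0.0 F [ 1.  -0.8 -0.1] g 0.598 j [-0.41  0.62  1.43 -0.    1.1  -0.41]
shift [ 7.93 -0.13  0.02] turn x 0.0
smallcork area 919 px [320.  213.5] centre [ 586.2 -133.7] len 27.2 wid 27.1 ang 45.6 yaw-off-y -44.4
[322.51786784 213.5886548 ]
```

View pics/w11.png

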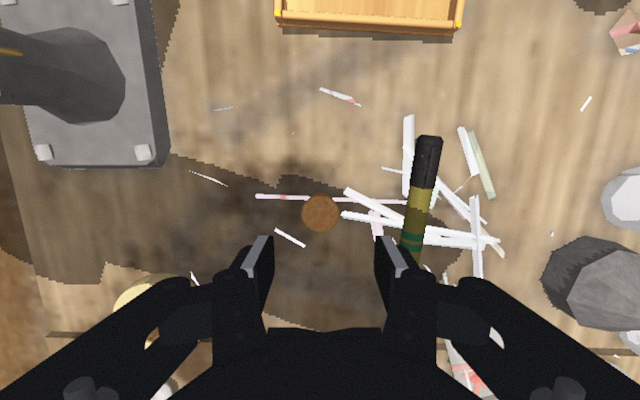

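The small cork is centred at (321,213), as predicted. I'll go down keeping the fingertips above the flat scraps.

```bash
python3 -m pendant '[[0,0,0,3,-0.15,-0.05,0.6],[0,0,0,5.5,-0.15,-0.05,0.6],[0,0,0,7.2,-0.15,-0.05,0.6],[0,0,0,7.9,-0.15,-0.05,0.6],[0,0,0,7.9,-0.15,-0.05,0.6]]'
python3 -m pendant '[[0,0,0,0,0,0,0.3],[0,0,0,0,0,0,0],[0,0,0,0,0,0,0],[0,0,0,0,0,0,0],[0,0,0,0,0,0,0]]' 25
python3 -m pendant '[[0,0,0,0,0,0,0],[0,0,0,-1,0,0,0],[0,0,0,-3,0,0,0],[0,0,0,-6,0,0,0],[0,0,0,-11,0,0,0]]'
python3 - <<'E'
from h import *
snap("wrist","w12"); plan(620,270,130,-10.8)
E
```

```text
time_s: 22.62
eef_pos: [587.4, -129.9, 9.0]
ee_rot: [0.707, -0.0, 0.707, -0.0]
force: [-0.0, 0.1, 0.1]
grip_width: 0.605
time_s: 23.25
eef_pos: [587.8, -130.1, 9.8]
ee_rot: [0.708, -0.0, 0.707, -0.0]
force: [-0.5, -1.0, 5.5]
grip_width: 0.303
time_s: 23.88
eef_pos: [586.4, -129.5, 119.2]
ee_rot: [0.706, 0.0, 0.708, 0.0]
force: [1.1, 0.1, 0.3]
grip_width: 0.305
t 23.93 pos [ 589.5 -130.7  127.2] x [ 0.009 -0.004 -1.   ] zyaw 0.0 F [ 2.4 -1.2  6.6] g 0.299 j [-0.41  0.57  1.39 -0.    1.17 -0.41]
shift [-0.4  40.07  3.07] turn x 0.189
```

View pics/w12.png

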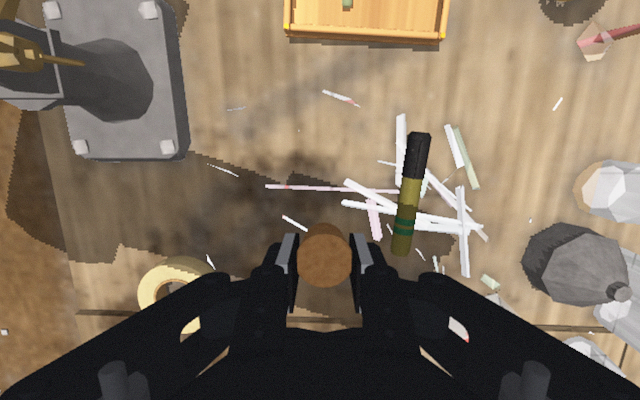

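The small cork is gripped upright. I'll carry it to the blue tray at local (0,+28).

```bash
python3 -m pendant '[[0,0,0,-1,3,0.2,0],[0,0,0,-2,8.5,0.5,0],[0,0,0,-2,14,0.9,0],[0,0,0,-2,19.5,1.2,0],[0,0,0,-2,25,1.6,0]]'
python3 -m pendant '[[0,0,0,0,5.5,0.3,0],[0.06,0,0,0,11,0.6,0],[0.12,0,0,0,16,0.9,0],[0.188,0,0,2,19.5,1.2,0],[0.188,0,0,5,20.6,1.3,0]]'
python3 -m pendant '[[0,0,0,0,0,0,0],[0,0,0,0,0,0,0],[0,0,0,0,0,0,0],[0,0,0,0,0,0,0],[0,0,0,0,0,0,0]]'
python3 - <<'E'
from h import *
plan(616.7,325.9,15.5,-10.8); snap("wrist","w13")
E
```

```text
time_s: 24.55
eef_pos: [603.1, 121.9, 139.3]
ee_rot: [0.707, 0.0, 0.707, -0.0]
force: [0.4, -0.2, 0.3]
grip_width: 0.301
time_s: 25.18
eef_pos: [616.2, 328.5, 89.1]
ee_rot: [0.705, 0.066, 0.703, -0.065]
force: [0.7, -0.1, -0.5]
grip_width: 0.298
time_s: 25.8
eef_pos: [616.5, 325.9, 89.4]
ee_rot: [0.704, 0.067, 0.704, -0.066]
force: [-0.6, -1.1, -0.5]
grip_width: 0.301
t 25.8 pos [616.5 325.9  89.4] x [ 0.001  0.    -1.   ] zyaw -10.8 F [-0.6 -1.1 -0.5] g 0.301 j [0.32 0.82 1.06 0.   1.26 0.51]
shift [7.39 0.   0.02] turn x 0.0
```

View pics/w13.png

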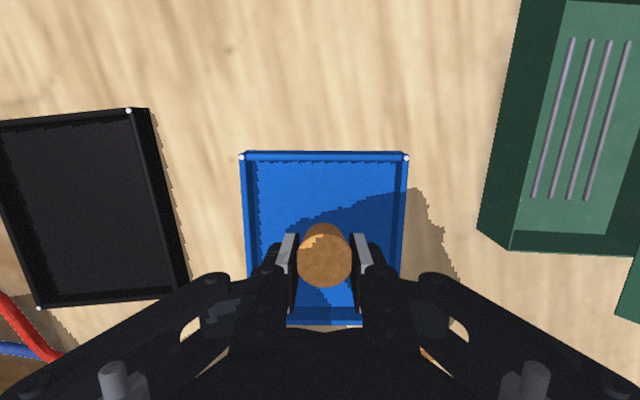

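The cork hangs in the middle of the blue tray, whose rim posts are at (241,157) and (406,157). Black tray corners show at (129,111) and (38,308). I'll lower it.

```bash
python3 -m pendant '[[0,0,0,3,0,0,0],[0,0,0,5.5,0,0,0],[0,0,0,6.8,0,0,0],[0,0,0,7.2,0,0,0],[0,0,0,7.4,0,0,0]]'
python3 -m pendant '[[0,0,0,0.05,0,0,0],[0,0,0,0.1,0,0,0],[0,0,0,0.13,0,0,0],[0,0,0,0.13,0,0,0],[0,0,0,0.13,0,0,0]]'
```

```text
time_s: 26.48
eef_pos: [616.7, 326.3, 15.7]
ee_rot: [0.704, 0.067, 0.704, -0.066]
force: [0.7, 0.4, 0.1]
grip_width: 0.299
time_s: 27.1
eef_pos: [616.7, 326.3, 14.8]
ee_rot: [0.704, 0.067, 0.704, -0.066]
force: [-0.6, 0.3, 5.5]
grip_width: 0.298
```

Run:
```python
from h import *
im,c=load("w13")
a=plane(c,129,111,20)[:2]; b=plane(c,38,308,20)[:2]; d=a-b
# local diag (115,145) with posts inset 2.5
print(a,b,np.linalg.norm(d),np.hypot(115,145),"centre",(a+b)/2,"yaw",np.degrees(np.arctan2(d[1],d[0])-np.arctan2(145,115)))
```

```text
[499.59099131 420.22986231] [370.87413163 286.62434061] 185.52214259510322 185.06755523321746 centre [435.23256147 353.42710146] yaw -5.51429926612378
```

```bash
python3 -m pendant '[[0,0,0,0,0,0,0.4],[0,0,0,0,0,0,0.45],[0,0,0,0,0,0,0.45],[0,0,0,-0.5,0,0,0.45],[0,0,0,-1.5,0,0,0.45]]'
python3 -m pendant '[[0,0,0,-3,0,0,0.45],[0,0,0,-7,0,0,0.45],[0,0,0,-11,0,0,0.45],[0,0,0,-13,0,0,0.45],[0,0,0,-13,0,0,0.45]]'
python3 - <<'E'
from h import *
snap("wrist","w14"); plan(531.6,-466,160,0)
E
```

```text
time_s: 27.72
eef_pos: [616.1, 326.1, 28.9]
ee_rot: [0.704, 0.066, 0.704, -0.066]
force: [0.2, -0.4, -0.3]
grip_width: 0.452
time_s: 28.35
eef_pos: [616.9, 326.4, 160.9]
ee_rot: [0.705, 0.067, 0.703, -0.066]
force: [0.2, 0.2, -0.1]
grip_width: 0.451
t 28.4 pos [616.3 326.1 159. ] x [ 0.001  0.    -1.   ] zyaw -10.8 F [ 0.1 -0.5 -0.9] g 0.453 j [0.32 0.76 0.98 0.   1.4  0.51]
shift [ -0.13 -79.4    6.48] turn x -0.188
```

View pics/w14.png

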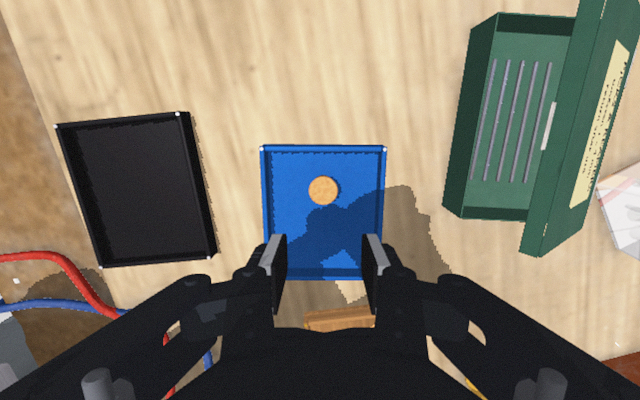

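The small cork stands upright in the blue tray, its top at (323,190). Now the big cork.

```bash
python3 -m pendant '[[0,0,0,0,-4,0.3,0.6],[0,0,0,0,-9.5,0.8,0.6],[0,0,0,0,-15.2,1.3,0.6],[0,0,0,0,-21,1.8,0.6],[0,0,0,0,-26.8,2.2,0.6]]'
python3 -m pendant '[[0,0,0,0,-5.8,0.4,0.6],[0,0,0,0,-11.6,0.9,0.6],[-0.06,0,0,0,-17.4,1.4,0.6],[-0.12,0,0,0,-23.2,1.9,0.6],[-0.188,0,0,0,-29,2.3,0.6]]'
python3 - <<'E'
from h import *
plan(531.6,-466,100,0)
E
```

```text
time_s: 29.02
eef_pos: [586.8, 57.0, 157.3]
ee_rot: [0.703, 0.066, 0.705, -0.066]
force: [1.4, -0.6, 0.5]
grip_width: 0.6
time_s: 29.65
eef_pos: [555.3, -232.0, 157.3]
ee_rot: [0.706, -0.0, 0.708, 0.001]
force: [0.2, 0.3, 0.3]
grip_width: 0.603
t 29.65 pos [ 555.3 -232.   157.3] x [-0.002  0.001 -1.   ] zyaw 0.1 F [0.2 0.3 0.3] g 0.603 j [-0.59  0.54  1.35  0.    1.25 -0.59]
shift [  5.7 -23.4  -2.4] turn x 0.002
```

```bash
python3 -m pendant '[[0,0,0,0,-5.5,-0.5,0.6],[0,0,0,0,-11,-1.1,0.6],[0,0,0,0.5,-16.5,-1.7,0.6],[0,0,0,2,-21,-2.2,0.6],[0,0,0,5,-23.3,-2.4,0.6]]'
python3 -m pendant '[[0,0,0,0,0,0,0.6],[0,0,0,0,0,0,0.6],[0,0,0,0,0,0,0.6],[0,0,0,0,0,0,0.6],[0,0,0,0,0,0,0.6]]'
python3 - <<'E'
from meas import *
plan(531.6,-466,9,0); im,c=snap("wrist","w15")
seg(im,c,(270,150,380,300),lambda r,g,b:(r-b>70),30,"cork")
print(proj(c,(531.6,-466,30)))
E
```

```text
time_s: 30.28
eef_pos: [531.2, -465.8, 107.2]
ee_rot: [0.707, 0.001, 0.707, -0.001]
force: [0.7, 0.1, -0.3]
grip_width: 0.601
time_s: 30.9
eef_pos: [532.4, -463.2, 109.1]
ee_rot: [0.707, -0.0, 0.707, -0.0]
force: [0.0, -0.1, -0.3]
grip_width: 0.604
t 30.9 pos [ 532.4 -463.2  109.1] x [ 0. -0. -1.] zyaw 0.0 F [ 0.  -0.1 -0.3] g 0.604 j [-0.88  0.82  1.   -0.    1.32 -0.88]
shift [10.01 -0.27 -0.08] turn x 0.0
cork area 19 px [307.5 194. ] centre [ 521. -454.] len 6.4 wid 3.8 ang 89.0 yaw-off-y -1.0
[321.23997412 208.83392688]
```

View pics/w15.png

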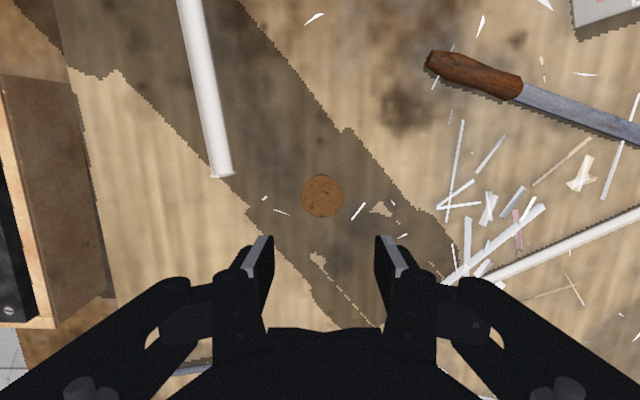

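Run:
```python
from meas import *
im,c=load("w15")
r=seg(im,c,(290,165,355,225),lambda r,g,b:(r-b>45)&(r>0)&(b<60),30,"cork")
p=plane(c,321.5,196,30); print(p); plan(p[0],p[1],8,0)
```

```text
cork area 1379 px [321.5 196. ] centre [ 531.8 -455.9] len 32.4 wid 32.4 ang 45.1 yaw-off-y -44.9
[ 531.82632643 -455.6202372    30.        ]
t 30.95 pos [ 532.4 -463.3  108.9] x [ 0. -0. -1.] zyaw 0.0 F [-0.2 -0.1 -0.3] g 0.6 j [-0.88  0.82  1.    0.    1.32 -0.88]
shift [10.09  0.77 -0.06] turn x 0.0
```

The big cork's top is centred at (321.5,196), giving (531.8,-455.8). My first estimate was about 10 mm off in y because that view was partly hidden. I'll grip it now.

```bash
python3 -m pendant '[[0,0,0,3,0.75,-0.05,0.6],[0,0,0,7,0.75,-0.05,0.6],[0,0,0,9.2,0.75,-0.05,0.6],[0,0,0,10,0.75,-0.05,0.6],[0,0,0,10,0.75,-0.05,0.6]]'
python3 -m pendant '[[0,0,0,0,0,0,0.4],[0,0,0,0,0,0,0],[0,0,0,0,0,0,0],[0,0,0,0,0,0,0],[0,0,0,0,0,0,0]]' 25
python3 -m pendant '[[0,0,0,0,0,0,0],[0,0,0,-1,0,0,0],[0,0,0,-3,0,0,0],[0,0,0,-8,0,0,0],[0,0,0,-13,0,0,0]]'
python3 - <<'E'
from h import *
snap("wrist","w16"); plan(606.3,270.9,135,-10.8)
E
```

```text
time_s: 31.58
eef_pos: [531.9, -456.3, 9.2]
ee_rot: [0.707, -0.0, 0.707, -0.0]
force: [-0.0, 0.4, 0.2]
grip_width: 0.601
time_s: 32.2
eef_pos: [532.2, -456.6, 10.2]
ee_rot: [0.708, -0.001, 0.707, -0.001]
force: [-0.9, -0.0, 6.4]
grip_width: 0.37
time_s: 32.83
eef_pos: [531.7, -455.9, 141.5]
ee_rot: [0.707, -0.0, 0.707, -0.0]
force: [0.0, -0.8, -0.0]
grip_width: 0.371
t 32.88 pos [ 533.4 -457.8  149.8] x [ 0.008 -0.01  -1.   ] zyaw 0.0 F [ 1.  -0.5  7.2] g 0.37 j [-0.88  0.77  0.98  0.    1.38 -0.88]
shift [ 0.83 72.88  7.3 ] turn x 0.189
```

View pics/w16.png

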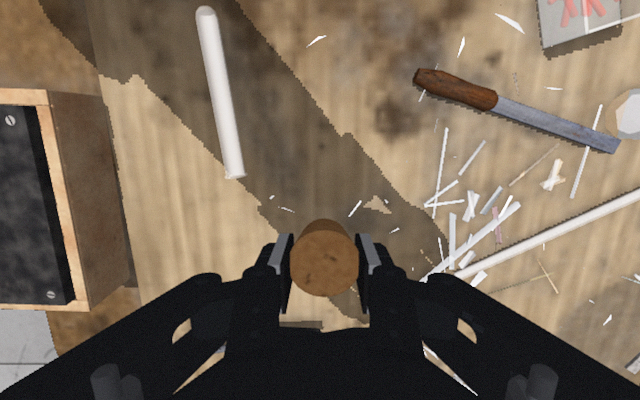

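```bash
python3 -m pendant '[[0,0,0,-0.5,3.5,0.7,0],[0,0,0,-1,9,2,0],[0,0,0,-1,14.7,3,0],[0,0,0,-1,20.4,4,0],[0,0,0,-1,26,5,0]]'
python3 -m pendant '[[0,0,0,0,5.7,0.5,0],[0,0,0,0,11.4,0.9,0],[0,0,0,0,17,1.3,0],[0,0,0,0,22.7,1.6,0],[0,0,0,0,28.5,1.9,0]]'
python3 -m pendant '[[0.06,0,0,0,5.5,0.2,0],[0.12,0,0,0,11,0.3,0],[0.188,0,0,1.5,16,0.5,0],[0.188,0,0,4.5,18.2,0.5,0],[0.188,0,0,6,18.2,0.5,0]]'
python3 -m pendant '[[0,0,0,0,0,0,0],[0,0,0,0,0,0,0],[0,0,0,0,0,0,0],[0,0,0,0,0,0,0],[0,0,0,0,0,0,0]]'
python3 - <<'E'
from h import *
plan(606.3,270.9,15.5,-10.8); snap("wrist","w17")
E
```

```text
time_s: 33.5
eef_pos: [582.0, -194.1, 150.0]
ee_rot: [0.708, -0.0, 0.707, -0.0]
force: [1.7, 0.6, -0.0]
grip_width: 0.369
time_s: 34.12
eef_pos: [600.8, 90.9, 150.0]
ee_rot: [0.708, 0.0, 0.706, -0.0]
force: [-0.2, -0.2, -0.4]
grip_width: 0.363
time_s: 34.75
eef_pos: [604.9, 272.4, 87.8]
ee_rot: [0.704, 0.065, 0.704, -0.066]
force: [0.3, -0.8, 0.5]
grip_width: 0.371
time_s: 35.38
eef_pos: [605.8, 270.9, 88.9]
ee_rot: [0.704, 0.066, 0.704, -0.066]
force: [-0.8, 0.6, -0.0]
grip_width: 0.374
t 35.38 pos [605.8 270.9  88.9] x [ 0.  0. -1.] zyaw -10.8 F [-0.8  0.6 -0. ] g 0.374 j [ 0.24  0.74  1.2  -0.    1.2   0.43]
shift [7.34 0.01 0.04] turn x 0.0
```

View pics/w17.png

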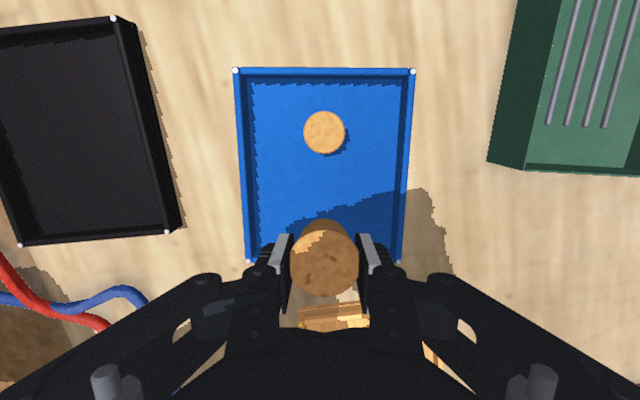

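The small cork stands at (324,132) and the big cork hangs in front of it. I'll lower it.

```bash
python3 -m pendant '[[0,0,0,3,0,0,0],[0,0,0,5.5,0,0,0],[0,0,0,6.8,0,0,0],[0,0,0,7.2,0,0,0],[0,0,0,7.35,0,0,0]]'
python3 -m pendant '[[0,0,0,0.04,0,0,0],[0,0,0,0.08,0,0,0],[0,0,0,0.1,0,0,0],[0,0,0,0.1,0,0,0],[0,0,0,0.1,0,0,0]]'
```

```text
time_s: 36.05
eef_pos: [606.1, 271.2, 15.8]
ee_rot: [0.704, 0.066, 0.704, -0.066]
force: [-0.1, -0.2, -0.2]
grip_width: 0.373
time_s: 36.67
eef_pos: [606.1, 271.2, 15.3]
ee_rot: [0.704, 0.067, 0.704, -0.066]
force: [-1.7, -0.7, 6.5]
grip_width: 0.365
```

```bash
python3 -m pendant '[[0,0,0,0,0,0,0.45],[0,0,0,0,0,0,0.52],[0,0,0,0,0,0,0.52],[0,0,0,-0.5,0,0,0.52],[0,0,0,-1.5,0,0,0.52]]'
python3 -m pendant '[[0,0,0,-3,0,0,0.52],[0,0,0,-7,0,0,0.52],[0,0,0,-11,0,0,0.52],[0,0,0,-13,0,0,0.52],[0,0,0,-13,0,0,0.52]]'
python3 - <<'E'
from h import *
snap("wrist","w18"); plan(661.6,-129.5,150,-6.3)
E
```

```text
time_s: 37.3
eef_pos: [605.6, 271.0, 29.4]
ee_rot: [0.704, 0.066, 0.704, -0.066]
force: [-0.0, 0.0, -0.3]
grip_width: 0.526
time_s: 37.92
eef_pos: [606.3, 271.2, 161.3]
ee_rot: [0.705, 0.067, 0.703, -0.066]
force: [-0.0, -1.0, -0.2]
grip_width: 0.52
t 37.98 pos [605.7 271.1 159.4] x [ 0.001  0.    -1.   ] zyaw -10.8 F [-0.5 -0.1 -0.4] g 0.521 j [0.24 0.68 1.12 0.   1.34 0.43]
shift [  0.94 -38.31  12.98] turn x -0.078
```

View pics/w18.png

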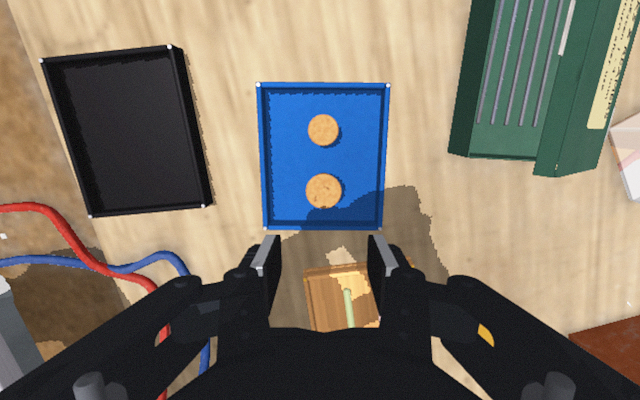

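Both corks stand in the blue tray, at (323,130) and (323,191). Now the marker.

```bash
python3 -m pendant '[[0,0,0,0,-4,1.3,0.5],[0,0,0,0,-9.3,3.1,0.5],[0,0,0,0,-14.6,4.9,0.5],[0,0,0,0,-19.9,6.7,0.5],[0,0,0,0,-25.2,8.5,0.5]]'
python3 -m pendant '[[-0.04,0,0,0,-5.3,1.8,0.5],[-0.078,0,0,1,-10,3.4,0.5],[-0.078,0,0,3,-13.1,4.5,0.5],[-0.078,0,0,5,-13.1,4.5,0.5],[-0.078,0,0,6,-13.1,4.5,0.5]]'
python3 -m pendant '[[0,0,0,0,0,0,0.45],[0,0,0,0,0,0,0.45],[0,0,0,0,0,0,0.45],[0,0,0,0,0,0,0.45],[0,0,0,0,0,0,0.45]]'
python3 - <<'E'
from meas import *
im,c=snap("wrist","w19"); plan(661.6,-129.5,6,-6.3)
seg(im,c,(270,100,380,300),lambda r,g,b:((b<70)&(abs(r-g)<40)),10,"marker")
print(proj(c,(661.6,-129.5,10)))
E
```

```text
time_s: 38.6
eef_pos: [641.6, 5.9, 157.7]
ee_rot: [0.703, 0.066, 0.705, -0.066]
force: [1.5, -0.3, -0.0]
grip_width: 0.503
time_s: 39.22
eef_pos: [660.9, -129.4, 96.6]
ee_rot: [0.705, 0.039, 0.707, -0.039]
force: [0.3, 0.8, 0.2]
grip_width: 0.501
time_s: 39.85
eef_pos: [661.9, -129.5, 99.3]
ee_rot: [0.706, 0.039, 0.706, -0.039]
force: [0.5, -0.2, 0.1]
grip_width: 0.449
t 39.9 pos [ 661.8 -129.5   99.2] x [ 0. -0. -1.] zyaw -6.3 F [0.4 0.2 0.8] g 0.451 j [-0.37  0.76  1.15 -0.    1.24 -0.26]
shift [ 9.32 -0.   -0.02] turn x -0.0
marker area 8850 px [324.5 216. ] centre [ 661.8 -147. ] len 144.9 wid 83.5 ang 81.0 yaw-off-y -9.0
[321.92917783 202.16372558]
```

View pics/w19.png

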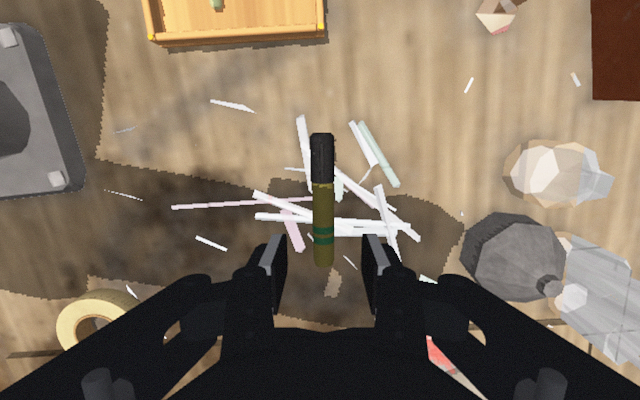

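The marker runs from (322,133) to (324,266), centred and parallel with the jaws. White scraps cross at about (285,205) and (360,222). I'll go down carefully and watch the force.

```bash
python3 -m pendant '[[0,0,0,3,0,0,0.42],[0,0,0,6,0,0,0.42],[0,0,0,8,0,0,0.42],[0,0,0,8.7,0,0,0.42],[0,0,0,8.9,0,0,0.42]]'
python3 -m pendant '[[0,0,0,0.1,0,0,0.42],[0,0,0,0.2,0,0,0.42],[0,0,0,0.3,0,0,0.42],[0,0,0,0.35,0,0,0.42],[0,0,0,0.35,0,0,0.42]]'
```

```text
time_s: 40.52
eef_pos: [662.2, -129.6, 10.5]
ee_rot: [0.706, 0.039, 0.706, -0.039]
force: [0.4, 0.4, 0.2]
grip_width: 0.42
time_s: 41.15
eef_pos: [661.8, -129.5, 6.6]
ee_rot: [0.706, 0.039, 0.706, -0.039]
force: [0.2, 0.2, 0.3]
grip_width: 0.428
```

```bash
python3 -m pendant '[[0,0,0,0,0,0,0.3],[0,0,0,0,0,0,0],[0,0,0,0,0,0,0],[0,0,0,0,0,0,0],[0,0,0,0,0,0,0]]' 30
python3 -m pendant '[[0,0,0,0,0,0,0],[0,0,0,-1,0,0,0],[0,0,0,-3,0,0,0],[0,0,0,-7,0,0,0],[0,0,0,-12,0,0,0]]'
python3 - <<'E'
from h import *
snap("wrist","w20"); plan(435.5,354,130,-5.5)
E
```

```text
time_s: 41.78
eef_pos: [661.9, -129.5, 6.7]
ee_rot: [0.706, 0.039, 0.706, -0.039]
force: [0.2, 0.3, 1.8]
grip_width: 0.187
time_s: 42.4
eef_pos: [661.5, -129.4, 128.6]
ee_rot: [0.706, 0.039, 0.706, -0.039]
force: [0.5, 0.2, -0.0]
grip_width: 0.188
t 42.45 pos [ 664.2 -130.3  137.2] x [ 0.011 -0.004 -1.   ] zyaw -6.3 F [ 0.6 -0.4  6.9] g 0.188 j [-0.37  0.72  1.11 -0.    1.3  -0.26]
shift [  0.26  45.63 -28.05] turn x -0.014
```

View pics/w20.png

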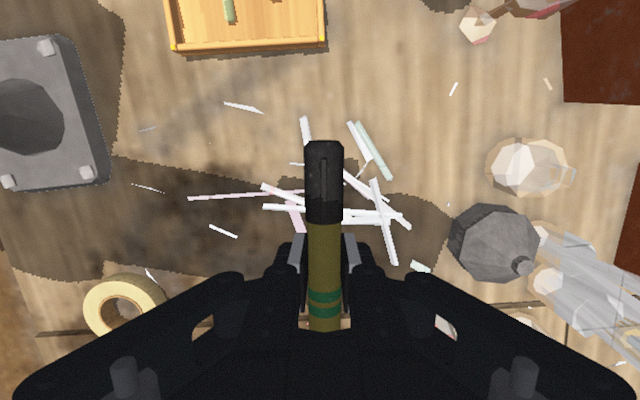

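The marker is held level. I'll carry it round the burner to the black tray.

```bash
python3 -m pendant '[[0,0,0,-1,3.5,-0.9,0],[0,0,0,-2,9,-2.3,0],[0,0,0,-2,14.6,-3.8,0],[0,0,0,-2,20.3,-5.3,0],[0,0,0,-2,26,-6.8,0]]'
python3 - <<'E'
from h import *
plan(435.5,354,130,-5.5)
E
```

```text
time_s: 43.08
eef_pos: [622.4, 138.2, 148.1]
ee_rot: [0.707, 0.039, 0.705, -0.039]
force: [0.7, 0.2, -0.0]
grip_width: 0.19
t 43.08 pos [622.4 138.2 148.1] x [ 0.002  0.    -1.   ] zyaw -6.3 F [ 0.7  0.2 -0. ] g 0.19 j [0.04 0.63 1.24 0.   1.27 0.15]
shift [  1.78  19.39 -20.96] turn x -0.014
```

```bash
python3 -m pendant '[[0,0,0,0,4,-3.5,0],[0,0,0,0,8,-7.5,0],[0,0,0,0,12,-11.7,0],[0,0,0,0,16,-16,0],[-0.014,0,0,0,19.2,-20,0]]'
python3 - <<'E'
from h import *
plan(435.5,354,80,-5.5)
E
python3 -m pendant '[[0,0,0,1,0.1,-1,0],[0,0,0,3,0.1,-1,0],[0,0,0,5,0.1,-1,0],[0,0,0,6,0.1,-1,0],[0,0,0,6,0.1,-1,0]]'
python3 -m pendant '[[0,0,0,0,0,0,0],[0,0,0,0,0,0,0],[0,0,0,0,0,0,0],[0,0,0,0,0,0,0],[0,0,0,0,0,0,0]]'
python3 - <<'E'
from h import *
plan(435.5,354,13,-5.5); snap("wrist","w21")
E
```

```text
time_s: 43.7
eef_pos: [443.7, 350.7, 147.9]
ee_rot: [0.707, 0.034, 0.706, -0.033]
force: [0.7, 0.5, -0.1]
grip_width: 0.191
t 43.7 pos [443.7 350.7 147.9] x [ 0.002  0.001 -1.   ] zyaw -5.5 F [ 0.7  0.5 -0.1] g 0.191 j [0.46 0.48 1.49 0.   1.18 0.56]
shift [ 6.79  0.24 -0.86] turn x 0.001
time_s: 44.32
eef_pos: [435.4, 350.7, 86.5]
ee_rot: [0.706, 0.034, 0.706, -0.034]
force: [-0.5, 0.4, 0.2]
grip_width: 0.19
time_s: 44.95
eef_pos: [435.2, 351.2, 86.6]
ee_rot: [0.706, 0.034, 0.706, -0.034]
force: [1.1, -0.0, -0.1]
grip_width: 0.187
t 44.95 pos [435.2 351.2  86.6] x [-0.  0. -1.] zyaw -5.5 F [ 1.1 -0.  -0.1] g 0.187 j [0.47 0.54 1.57 0.   1.04 0.57]
shift [7.36 0.29 0.  ] turn x -0.0
```

View pics/w21.png

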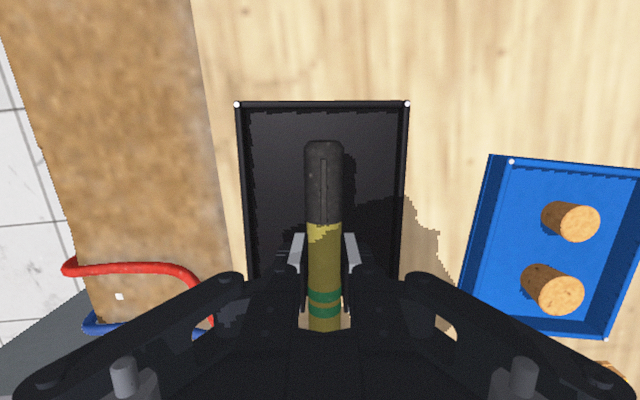

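The marker is centred over the black tray, rim posts (237,104) and (407,104). I'll lower it.

```bash
python3 -m pendant '[[0,0,0,3,0.2,0,0],[0,0,0,5.5,0.2,0,0],[0,0,0,6.8,0.2,0,0],[0,0,0,7.2,0.2,0,0],[0,0,0,7.3,0.2,0,0]]'
python3 -m pendant '[[0,0,0,0.06,0,0,0],[0,0,0,0.12,0,0,0],[0,0,0,0.18,0,0,0],[0,0,0,0.22,0,0,0],[0,0,0,0.22,0,0,0]]'
```

```text
time_s: 45.62
eef_pos: [435.8, 353.3, 14.1]
ee_rot: [0.707, 0.034, 0.706, -0.034]
force: [0.1, -0.6, -0.0]
grip_width: 0.189
time_s: 46.25
eef_pos: [435.4, 353.2, 11.7]
ee_rot: [0.706, 0.034, 0.706, -0.034]
force: [-1.5, -1.9, 5.0]
grip_width: 0.19
```

```bash
python3 -m pendant '[[0,0,0,0,0,0,0.28],[0,0,0,0,0,0,0.36],[0,0,0,0,0,0,0.36],[0,0,0,-0.5,0,0,0.36],[0,0,0,-1.5,0,0,0.36]]'
python3 -m pendant '[[0,0,0,-4,0,0,0.36],[0,0,0,-9,0,0,0.36],[0,0,0,-14,0,0,0.36],[0,0,0,-20,0,0,0.36],[0,0,0,-25,0,3,0.36]]'
python3 -m pendant '[[0,0,0,0,0,4,0.36],[0,0,0,0,-3,8,0.36],[0,0,0,0,-6,8,0.36],[0,0,0,0,-6,8,0.36],[0,0,0,0,-6,8,0.36]]'
python3 - <<'E'
from h import *
st(); snap("wrist","w22"); snap("side","s22"); snap("scene","c22")
a=cv2.imread("pics/s22.png")[120:350,200:430]; cv2.imwrite("pics/s22z.png",cv2.resize(a,None,fx=2.6,fy=2.6,interpolation=cv2.INTER_CUBIC))
E
```

```text
time_s: 46.88
eef_pos: [435.3, 353.1, 26.8]
ee_rot: [0.706, 0.034, 0.706, -0.034]
force: [0.4, 0.3, -0.3]
grip_width: 0.355
time_s: 47.5
eef_pos: [464.4, 350.6, 280.4]
ee_rot: [0.707, 0.034, 0.706, -0.033]
force: [1.7, 0.4, -0.3]
grip_width: 0.357
time_s: 48.12
eef_pos: [538.9, 283.5, 277.1]
ee_rot: [0.707, 0.034, 0.706, -0.034]
force: [-0.4, 0.1, 1.0]
grip_width: 0.357
t 48.12 pos [538.9 283.5 277.1] x [ 0.001  0.001 -1.   ] zyaw -5.5 F [-0.4  0.1  1. ] g 0.357 j [0.29 0.48 1.14 0.   1.52 0.39]
```

View pics/w22.png

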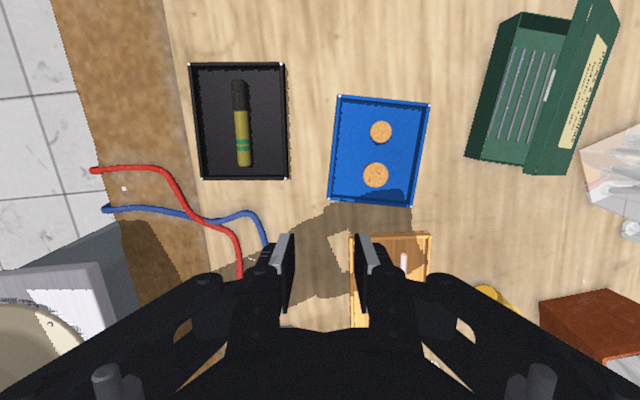

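View pics/s22z.png

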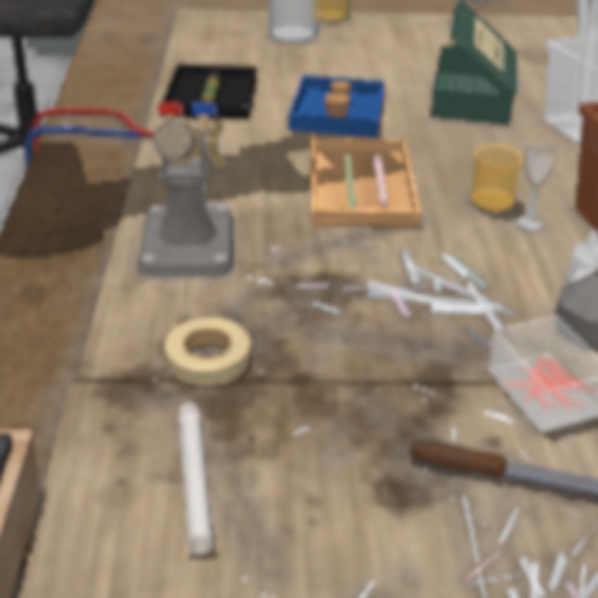

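w22 and the side view show the marker flat in black, both corks standing in blue, and the green rod and pink tube flat in the wood tray. In the side view the tape (280,254) and clear tube (275,304) haven't moved. The robot is touching nothing, so I'll hand in.

Run:
```python
from rig import job,sense
print(job.finish_job()); print(sense()["time_s"])
```

```text
the job is handed in; nothing more can be done
None
the job is handed in; nothing more can be done
```

The bench is cleared and the job is handed in at about 48 s of the 136 s allowed. I laid the pink tube and then the green rod side by side in the wooden tray. Next I stood the small cork and the big cork in the blue tray, and last I laid the marker flat in the black tray.

- **Setting down:** each piece was lowered until the wrist felt light contact (4–9 N) and only then released.
- **Final pictures:** the wrist and side views show every piece lying or standing as asked. The tape and clear tube are at the same pixels in the side view as before. The gripper was at z ≈ 277 mm, touching nothing.
- **Disagreement:** my first estimate of the big cork was about 10 mm off in y, because the gripper partly hid it in that view. I measured it again before gripping and nothing was touched. No other check failed.

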